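# Third hand for mounting a vacuum gauge head on a foreline manifold

## Robot

A 7-joint arm with a two-finger parallel gripper is mounted at the origin on the work surface. World frame = base frame: x ahead of the robot, y to its left, z up, the work surface at z = 0. Lengths are in mm, angles in rad, forces in N, time in s.
With the tool pointing down it reaches from about 400 to 900 mm from the base axis. Payload 5.5 kg.
Tool frame: the origin (TCP) lies midway between the tips of the shut fingers; the grasp point (between the pads) lies 19 mm behind it (robot.grasp_offset is the distance from the TCP to the grasp point, in mm); z points along the fingers, y is the direction in which the jaws open and shut (so a half turn about z gives the same grasp; the last joint's range is limited). The gripper opens to 92 mm and grips with 3 to 60 N. Pads are 19 mm wide; open, the fingers measure 130 mm over their backs; the gripper's body (75 mm by 190 mm) begins 47 mm behind the grasp point.
Start: joints at [1.363, 0.501, -0.427, 1.55, 0.221, 1.138, -0.21], TCP at [294.871, -579.268, 226.729] pointing down, gripper open.
Joint ranges: [-2.88, 2.88], [-0.31, 2.03], [-1.54, 1.56], [0.2, 2.42], [-1.41, 4.55], [0.19, 2.02], [-2.57, 2.57]. Speed limits (rad/s): [2.57, 2.57, 3.14, 3.14, 3.14, 3.14, 3.14].

## Interface

Orientations are given as [roll, pitch, yaw] about the fixed x, y, z axes, in that order (R = Rz(yaw) Ry(pitch) Rx(roll)).
In Python, from workcell import robot gives the robot as it stands.
- The arm moves only by the tool drive_tool, never from a script. Its argument "steps" is a list of rows, each a list of 3 entries, a list of its own where there are three numbers: the finger opening in mm, from 0 to 91.8, then the shift along the tool's x, y, z in mm, then the turn, a rotation vector about the tool's x, y, z in degrees. A call has 1 to 8 rows; each row shifts and turns the commanded pose from where the row before left it, along the tool's axes as they then stand; what a row does not reach is not made up. A row lasts 1/8 s, in which the tool goes at most 62.5 mm and 10.7 degrees, less where a joint would pass 70% of its speed; a pose out of reach is approached as far as the arm can. A call with a gripper value outside its range is refused whole. The fingers move at their own pace and stop on an object; "force" is the grip in N (left out, the last holds). Time passes only in rows, so rows that do not move let the fingers close. It gives the time, the measured TCP pose, the force and the opening at its end, in the units of the state.
- robot.observe(): the state, without advancing time (a new reading comes with each control period).
- robot.snapshot(name): name is "scene" or "top"; returns a dict with "color" (384x512x3 uint8, red, green, blue), "fx", "fy", "cx", "cy" (pixels), "R" (3x3) and "t" (3): a world point X has camera coordinates R X + t. Camera axes: x right, y down, z forward; pixel columns grow to the right and rows downward; lengths in mm; the calibration is good to about 2 mm. A picture is of the moment at which its call begins. There is no depth.
- robot.job_done(): hands the job in, once; it reports no verdict.
The state is a dict: "time_s": time; "qpos": joint angles; "joint_vel": joint speeds; "joint_efforts": joint torques, N m; "eef_pos": TCP position; "ee_rot": TCP orientation; "wrist_force": force on the tool from outside, world axes, zero at the start; "moment": the same for the moment, N m; "width": finger opening in mm.
Only numpy, scipy, OpenCV 4.12 (cv2) and the standard library are available. Lean on these libraries where they do the work, as an engineer would, in place of code of your own. Each camera call takes 0.05 s, during which the arm holds its last target. There are 200 camera calls.

## Task

Swing the cradle's hinged keeper bar down over the manifold block until it snaps shut under its spring plunger. Then pick up the vacuum gauge head, bring its flange gently and squarely onto the manifold's open port so that it seats on the seal ring, and push it home against the cradle's end stop with a steady push of about 10 newtons. Finish while still gripping and pushing it like that, since a colleague will now fit the clamp; leave the clamp ring, the elbow, the oil bottle and the spanner alone.

Things in the scene. Friction and masses are not known exactly. Their poses are not given: they have to be found in the camera images.
- keeper (a joint): keeper bar hinge, rad: 0 is shut (bar level, across the top of the manifold block), grows as it opens; 1.57 is upright, 1.9 the limit. Stiff: the bar stays where it is left. About 0.22 rad before shut its edge meets a spring plunger in the latch fork, which takes about 5 N at the tab to pass; after it the bar sits at 0 and is kept down
- keeper_hinge (a point): point on the keeper bar's hinge axis, mid-width, 103 mm above the bench; axes as the cradle's, hinge axis along the cradle's y. Bar: steel, 14 mm wide, 10 mm thick, reaching 129 mm from this axis; shut, it runs from here along the cradle's -x; open, it stands up from here with its top face turned to the cradle's +x
- keeper_tab (a point): middle of the top face of the black finger tab (30 x 20 x 10 mm) at the bar's free end, 114 mm from the hinge axis: push here. z of its frame points out of the bar's top face. When shut it is 108 mm above the bench; the latch fork (two steel prongs, 120 mm high, either side of the bar, 82 mm from the hinge) is then 27 mm away
- cradle: bolted-down bench cradle: aluminium base plate 170 x 140 x 14 mm, pedestal with a channel (floor 53 mm above the bench, cheeks 18 mm high, 1.5 mm clear of the block each side), steel end stop with its face at y = +45 mm. Origin: centre of the plate's underside. x across the channel (hinge on the +x side, latch fork on -x), y along it towards the stop, z up; the port looks along -y
- manifold: aluminium block 44 x 90 x 44 mm (x, y, z), loose in the channel, axes as the cradle's; origin: centre of its underside. It starts 1 to 5 mm short of the end stop and slides (2 to 4 N) up to it, to y = 0 in the cradle. From its -y end come a pipe neck (28 mm diameter, 14 mm long), a flange (40 mm diameter, 7 mm thick) and the centring ring; a brass plug stands on top near the +y end
- port_face (a point): centre of the outer face of the black seal ring (34 mm diameter, 3 mm thick) on the manifold's open port, 75 mm above the bench; axes as the manifold's, so that the port looks along -y. From it the steel centring ring sticks out another 4 mm towards -y (20 mm diameter, tapered to 16 mm at its end)
- gauge: vacuum gauge head: grey box housing 44 x 66 x 44 mm (x, y, z) lying on the bench; from its +y end a steel neck (28 mm diameter, 14 mm long) and a flange (40 mm diameter, 7 mm thick) with an open bore 26 mm wide, 7 mm deep, which goes over the centring ring with 3 mm to spare all round; on its -y end a connector 5 mm proud. About 0.2 to 0.35 kg. Origin: centre of the housing's underside, z up
- gauge_center (a point): centre of the gauge head's box housing, 22 mm above the bench at the start, to be gripped across its 44 mm width (x); axes as the gauge's
- gauge_face (a point): centre of the gauge head's flange face, 54 mm from the housing's centre along +y; axes as the gauge's. Seated, it lies on port_face with the gauge's y along the manifold's y
- clamp: bystander: loose aluminium clamp ring, 56 mm diameter, 16 mm high, with a wing-nut screw at one side; origin under the ring's centre
- elbow: bystander: steel pipe elbow with two 40 mm flanges, about 70 x 70 x 40 mm, lying flat; origin on the bench within it
- oil_bottle: bystander: white plastic bottle with black cap, 84 mm diameter, 190 mm high; origin under its centre
- spanner: bystander: open-ended steel spanner 170 mm long, lying flat; origin under its middle
Not all that is in view belongs to the job. Of the things like the gauge, leave any that is orange; of the rest the smaller one is meant.

How it is judged:
By the outcome, as a careful person would: the job done as asked, in the order asked, and still so for the second after the job is handed in, while the arm keeps its last pose, push and grip.
It also fails if it takes over 72 s, if anything falls off the work surface, if the arm or the gripper's body presses on something with over 40 N, if the wrist force passes 120 N, or if a joint passes its speed limit or range.

## Working session

There is one attempt and no reset: what is moved stays moved. The work goes in short steps, Python scripts to look and compute and a tool call to move; the robot and the scene stay as the last step left them, time stands still between calls to the robot, and variables do not carry over. Pictures are saved under pics/ and viewed, about 8 in all and at most 12, crops included, and the job is handed in when it is done.

Besides the shell and the picture viewer there is one more tool, called as name(argument=value, ...) on one line, values as JSON. drive_tool: Moves the arm, as the interface text tells. Its arguments: {"type":"object","properties":{"steps":{"type":"array","items":{"type":"array"}},"force":{"type":"number"}},"required":["steps"]}

```bash
mkdir -p pics; ls
python3 - <<'E'
from workcell import robot
import cv2,json,numpy as np
o=robot.observe(); print({k:np.round(v,3).tolist() for k,v in o.items()})
for n in("scene","top"):
    s=robot.snapshot(n); cv2.imwrite(f"pics/{n}0.png",s["color"][...,::-1]); np.savez(f"{n}.npz",**s)
    print(n,s["fx"],s["fy"],s["cx"],s["cy"],np.round(s["R"],4).tolist(),np.round(s["t"],1))
a=np.hstack([cv2.imread("pics/top0.png"),]);cv2.imwrite("pics/top0b.png",cv2.resize(a,(800,600),interpolation=cv2.INTER_CUBIC))
a=cv2.imread("pics/scene0.png");cv2.imwrite("pics/scene0b.png",cv2.resize(a,(800,600),interpolation=cv2.INTER_CUBIC))
E
```

```text
pics
{'time_s': 0.0, 'qpos': [1.363, 0.502, -0.427, 1.551, 0.221, 1.138, -0.21], 'joint_vel': [-0.002, 0.001, -0.001, -0.0, -0.0, -0.0, 0.002], 'joint_efforts': [0.001, -56.658, -5.816, -27.911, -0.068, 0.031, 0.0], 'eef_pos': [294.483, -578.681, 225.652], 'ee_rot': [-3.14, -0.0, 0.471], 'wrist_force': [0.216, -0.568, -0.862], 'moment': [-0.053, 0.002, 0.0], 'width': 91.967}
scene 396.5328377916052 396.5328377916052 258.5730283421287 187.39401978019916 [[-0.3911, 0.9203, 0.0062], [0.5704, 0.2477, -0.7831], [-0.7223, -0.3028, -0.6218]] [ 169.2 -285.3 1540.9]
top 367.5520123971588 367.5520123971588 262.9248949467065 192.43801573947275 [[-0.0264, -0.9994, 0.0241], [-0.9825, 0.0215, -0.1849], [0.1843, -0.0286, -0.9825]] [ 50.7 558.3 932.1]
```

View pics/top0b.png

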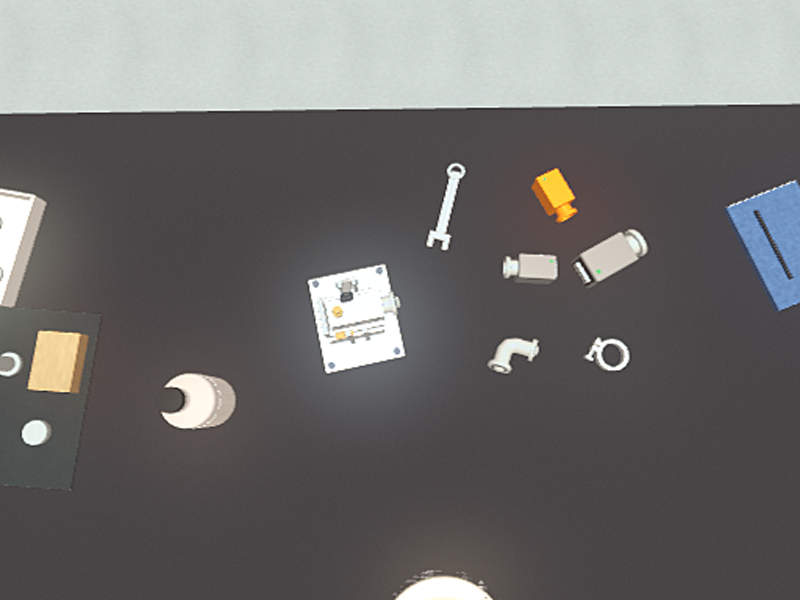

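View pics/scene0b.png

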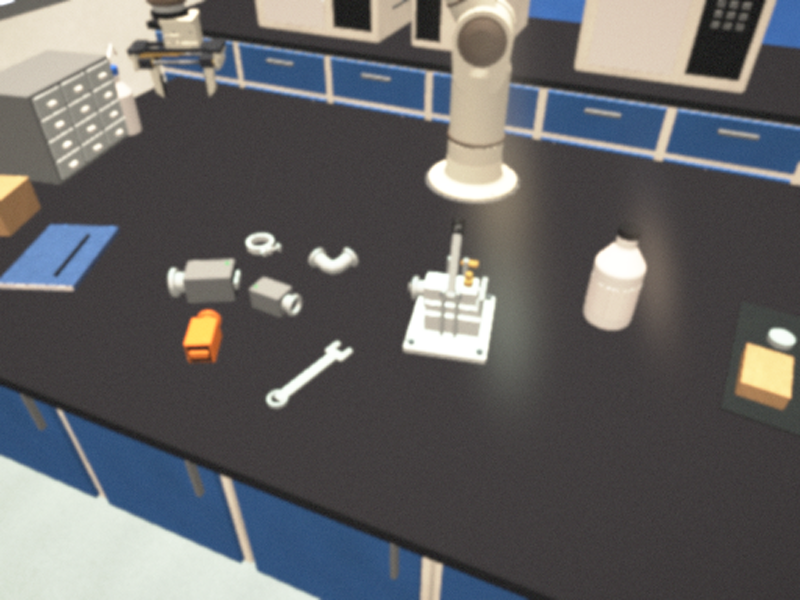

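In the top view the gauge-like things are the orange one (555,195), which is excluded, a larger grey one (612,257) and a smaller grey one (530,267), which is the one meant. The cradle is at (357,318) with its port facing right. I'll confirm with an enlarged crop.

```bash
cat > h.py <<'E'
import numpy as np,cv2
from scipy.optimize import least_squares
from scipy.spatial.transform import Rotation as Ro
def cam(n): return dict(np.load(n+".npz"))
def proj(c,X):
    p=np.atleast_2d(X)@c["R"].T+c["t"]; return np.c_[c["fx"]*p[:,0]/p[:,2]+c["cx"],c["fy"]*p[:,1]/p[:,2]+c["cy"]]
def ray(c,uv,z):
    d=c["R"].T@np.array([(uv[0]-c["cx"])/c["fx"],(uv[1]-c["cy"])/c["fy"],1]);o=-c["R"].T@c["t"]
    return o+d*(z-o[2])/d[2]
def crop(img,x,y,w,h,k): return cv2.resize(img[y:y+h,x:x+w],(w*k,h*k),interpolation=cv2.INTER_CUBIC)
E
python3 - <<'E'
from h import *
t=cam("top")["color"][...,::-1];s=cam("scene")["color"][...,::-1]
for c in("top","scene"): c=cam(c);print(-c["R"].T@c["t"])
A=np.hstack([crop(t,192,165,80,75,5),crop(t,315,140,80,75,5)])
B=np.hstack([crop(s,250,135,80,100,4)[:,:],crop(s,130,155,80,60,4)[0:240]]) if 0 else None
S1=cv2.resize(s[138:233,250:325],(395*75//95*1,395))
cv2.imwrite("pics/c1.png",A)
cv2.imwrite("pics/c2.png",np.hstack([crop(s,250,135,70,98,6),crop(s,148,155,60,98,6)]))
E
```

```text
[ 378.07728852   65.34357784 1017.72653978]
[1341.87022161  381.45129063  733.72774999]
```

View pics/c1.png

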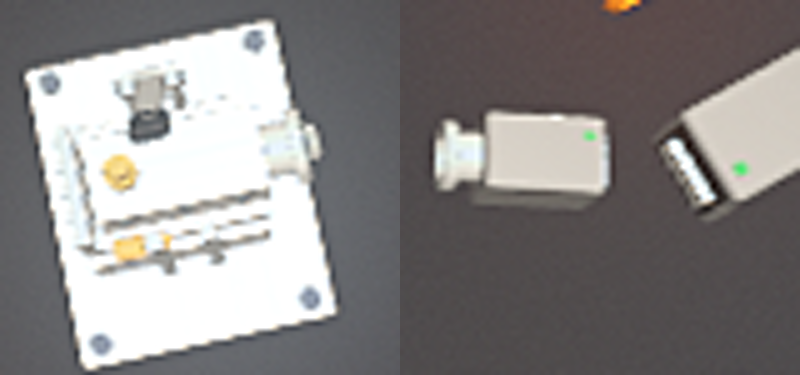

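View pics/c2.png

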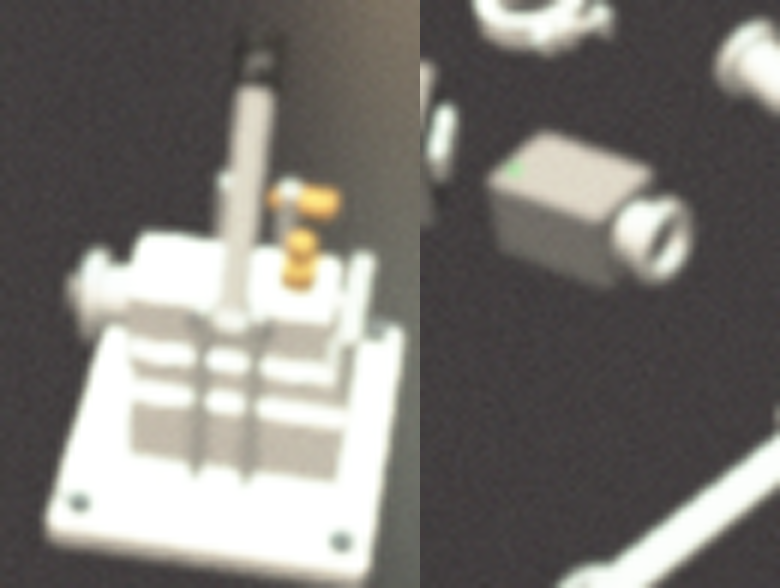

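Confirmed: the small grey gauge is in the c1 crop's right half at (547,152), with its flange to the left (world +y). In the cradle view, the bar is upright with its black tab at (150,123), and the port faces right at (310,140). Next I'll fit the poses.

```bash
cat > fit.py <<'E'
from h import *
T,S=cam("top"),cam("scene")
un=lambda p,k,ox,oy:(np.array(p,float)+.5)/k-.5+[ox,oy]
# (cam, model pt, px)
def fit(obs,x0,free=lambda p,m:m):
    def pose(p,m): return Ro.from_euler("z",p[2]).apply(m)+[p[0],p[1],0]
    def res(p): return np.concatenate([(proj(c,pose(p,np.array(m,float)))-px).ravel() for c,m,px in obs])
    r=least_squares(res,x0,x_scale=[10,10,.1],loss="soft_l1"); return r.x,res(r.x).reshape(-1,2)
if __name__=="__main__":
    t1=lambda *p:un(p,5,192,165); t2=lambda x,y:un((x-400,y),5,315,140)
    s1=lambda *p:un(p,6,250,135); s2=lambda x,y:un((x-420,y),6,148,155)
    cr=[(T,(85,70,14),t1(25,72)),(T,(85,-70,14),t1(272,20)),(T,(-85,-70,14),t1(337,315)),(T,(-85,70,14),t1(85,370))]
    cs=[(S,(85,-70,14),s1(48,520)),(S,(85,70,14),s1(362,557)),(S,(-85,70,14),s1(403,325))]
    for o in(cr,cs,cr+cs):
        x,r=fit(o,[500,70,0]);print("cradle",x.round(3),r.round(1).tolist())
    R=Ro.from_euler("z",x[2]);tr=np.array([x[0],x[1],0])
    # tab center by triangulation & keeper angle
    def hp(hx,th): return None
    ta=t1(150,123);tb=s1(258,62)
    f=lambda X:np.r_[proj(T,X)[0]-ta,proj(S,X)[0]-tb]
    r=least_squares(f,[500,70,200]);print("tab",r.x,r.fun,"cradle frame",R.inv().apply(r.x-tr))
    hg=un((232,320),6,250,135);print("hinge top z108",R.inv().apply(ray(S,hg,108)-tr), R.inv().apply(ray(S,hg,100)-tr))
    # port neck/flange outer top, plug
    for n,p,z in(("portflange outer c",t1(308,133),75),):print(n,R.inv().apply(ray(T,p,z)-tr))
    gr=[(T,(22,33,44),t2(487,112)),(T,(22,-33,44),t2(607,119)),(T,(-22,-33,44),t2(606,191)),(T,(-22,33,44),t2(486,189)),(T,(0,54,22),t2(440,155))]
    gs=[(S,(22,-33,44),s2(490,182)),(S,(22,33,44),s2(600,220)),(S,(-22,33,44),s2(655,172)),(S,(-22,-33,44),s2(545,132)),(S,(22,33,0),s2(612,285)),(S,(22,-33,0),s2(505,250))]
    for o in(gr,gs,gr+gs):
        x,r=fit(o,[600,-190,0]);print("gauge",x.round(3),r.round(1).tolist())
E
python3 fit.py
```

```text
cradle [5.38903e+02 1.34451e+02 1.94000e-01] [[0.1, -0.1], [-0.1, -0.1], [0.0, -0.0], [-0.1, 0.2]]
cradle [5.40019e+02 1.35506e+02 1.95000e-01] [[-0.2, -0.6], [0.4, 1.1], [-0.3, -0.3]]
cradle [5.39032e+02 1.34783e+02 1.95000e-01] [[0.0, -0.1], [-0.2, -0.1], [-0.1, -0.1], [-0.2, 0.2], [-0.3, -0.9], [0.3, 0.8], [-0.4, -0.6]]
tab [539.63720503 134.87457809 205.83757771] [-0.23611235  0.0795104  -0.2751587  -0.01243712] cradle frame [ 6.11801995e-01 -2.75405207e-02  2.05837578e+02]
hinge top z108 [ 49.41854405   2.33362269 108.        ] [ 39.36969312   1.25599939 100.        ]
portflange outer c [  5.50984534 -74.02908422  75.        ]
gauge [ 6.18328e+02 -1.86647e+02 -7.50000e-02] [[-0.0, -0.3], [-0.2, -0.5], [0.0, 0.7], [-0.0, -0.2], [0.2, 0.3]]
gauge [ 6.21047e+02 -1.82715e+02 -8.30000e-02] [[-0.4, -0.5], [0.2, 0.1], [0.5, -0.5], [0.1, -0.4], [0.1, 1.4], [-0.6, 0.2]]
gauge [ 6.18720e+02 -1.85437e+02 -7.10000e-02] [[-0.5, -0.4], [-0.6, -0.6], [-0.4, 0.5], [-0.4, -0.3], [-0.3, 0.3], [-0.8, -1.1], [0.0, -0.6], [0.1, -1.3], [-0.4, -1.0], [-0.1, 0.6], [-1.0, -0.4]]
```

```bash
cat >> h.py <<'E'
CX,CY,CW=539.0,134.6,0.195
def c2w(p): return Ro.from_euler("z",CW).apply(p)+[CX,CY,0]
def w2c(p): return Ro.from_euler("z",-CW).apply(np.array(p)-[CX,CY,0])
def tooldelta(pos,rpy,target,trpy):  # shift in tool axes, turn deg
    R=Ro.from_euler("xyz",rpy); R2=Ro.from_euler("xyz",trpy)
    return R.inv().apply(np.array(target)-pos).round(1),np.degrees((R.inv()*R2).as_rotvec()).round(1)
E
python3 - <<'E'
from fit import *
t1=lambda *p:un(p,5,192,165);s1=lambda *p:un(p,6,250,135)
# tab lower edge (12-129mm) outline: black tab region in scene x 240-285,y 40-82 ; bar/tab edge y~85
def tab(h,th,d,o): return c2w(np.array([h[0]-d*np.cos(th)+o*np.sin(th),h[1],103+d*np.sin(th)+o*np.cos(th)]))
f=lambda p:np.r_[proj(T,tab(p[:2],p[2],114,5))[0]-t1(150,123),proj(S,tab(p[:2],p[2],114,5))[0]-s1(260,62),proj(S,tab(p[:2],p[2],0,5))[0]-s1(232,312)]
r=least_squares(f,[42,0,1.3]);print(r.x,r.fun)
for hx in(38,42,46,50):
    print(hx,[((proj(T,c2w(np.array([hx-82,sy,120])))[0]-[192,165]+.5)*5-.5).round() for sy in(-12,12)],
     ((proj(T,c2w(np.array([hx,0,103])))[0]-[192,165]+.5)*5-.5).round(),
     ((proj(S,c2w(np.array([hx,0,103])))[0]-[250,135]+.5)*6-.5).round())
t=cv2.resize(T["color"][165:245,192:292,::-1],(800,640),interpolation=cv2.INTER_CUBIC)[40:640]
t=(255*np.clip((t/255.-.2)/.8,0,1)**2.2).astype('u1')
cv2.imwrite("pics/c3.png",t[:600])
E
```

```text
[39.20580032  0.77505115  1.17924703] [-0.65404874 -0.0931162  -0.22945108 -1.5866474  -0.40371151  0.84229827]
38 [array([206., 239.]), array([158., 250.])] [152.  92.] [230. 312.]
42 [array([205., 231.]), array([157., 242.])] [150.  85.] [228. 318.]
46 [array([203., 223.]), array([155., 234.])] [149.  77.] [227. 323.]
50 [array([201., 216.]), array([154., 226.])] [147.  70.] [225. 329.]
```

View pics/c3.png

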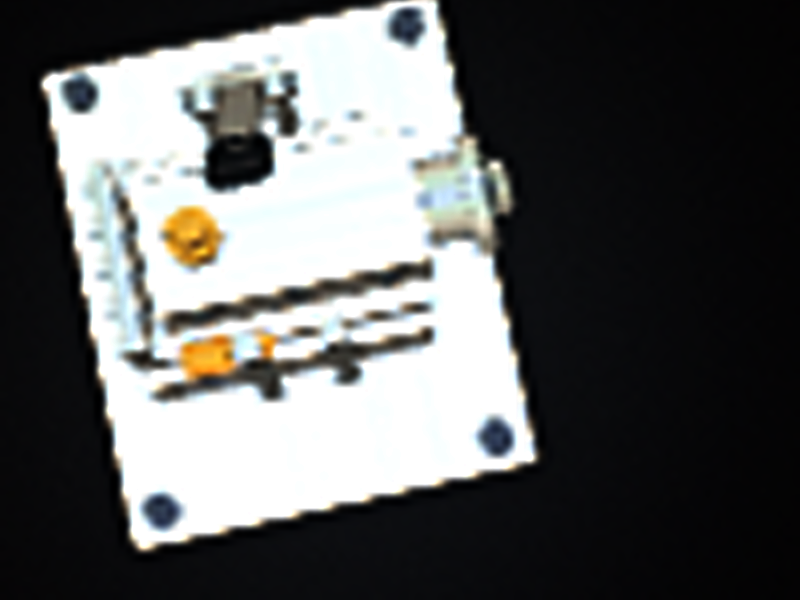

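Run:
```python
from h import *
from workcell import robot
o=robot.observe()
t=c2w(np.array([34,0,290.]));print(t)
print(tooldelta(o["eef_pos"],o["ee_rot"],t,[np.pi,0,CW]), np.degrees(o["ee_rot"]))
```

```text
[572.35562076 141.18806219 290.        ]
(array([ 574.2, -515.6,  -63.3]), array([-0.1,  0. , 15.8])) [-1.79897517e+02 -4.59289197e-03  2.69783330e+01]
```

drive_tool(steps=[[0, [20, -18, -32], [0, 0, 0]], [0, [34, -30, -32], [0, 0, 0]], [0, [36, -33, 0], [0, 0, 0]], [0, [36, -33, 0], [0, 0, 0]], [0, [36, -33, 0], [0, 0, 0]], [0, [36, -33, 0], [0, 0, 0]], [0, [36, -33, 0], [0, 0, 0]], [0, [36, -33, 0], [0, 0, 0]]])

```text
time_s: 1.1
eef_pos: [424.0, -235.9, 290.5]
ee_rot: [-3.141, 0.0, 0.471]
wrist_force: [1.8, -0.5, -0.2]
width: 16.8
```

drive_tool(steps=[[0, [36, -33, 0], [0, 0, 0]], [0, [36, -33, 0], [0, 0, 0]], [0, [36, -33, 0], [0, 0, 0]], [0, [36, -33, 0], [0, 0, 0]], [0, [36, -33, 0], [0, 0, 0]], [0, [36, -33, 0], [0, 0, 0]], [0, [36, -33, 0], [0, 0, 0]], [0, [20, -18, 0], [0, 0, 0]]])

```text
time_s: 2.1
eef_pos: [553.3, 110.8, 290.4]
ee_rot: [-3.14, -0.0, 0.474]
wrist_force: [-0.5, 0.6, -0.5]
width: 0.6
```

drive_tool(steps=[[0, [20, -18, 0], [0, 0, 4]], [0, [10, -8, 0], [0, 0, 6]], [0, [0, 0, 0], [0, 0, 5.8]], [0, [0, 0, 0], [0, 0, 0]]])

```text
time_s: 2.6
eef_pos: [568.8, 144.2, 290.3]
ee_rot: [3.141, 0.001, 0.196]
wrist_force: [0.8, 0.3, -0.3]
width: 0.3
```

```bash
cat > st.py <<'E'
from h import *
from workcell import robot
import sys
o=robot.observe();print("t",o["time_s"],"cradle",w2c(o["eef_pos"]).round(1),"world",np.round(o["eef_pos"],1),"rpy",np.round(o["ee_rot"],3),"F",np.round(o["wrist_force"],1),"Fc",Ro.from_euler("z",-CW).apply(o["wrist_force"]).round(1),"w",round(o["width"],1),"q",np.round(o["qpos"],2))
if len(sys.argv)>5:
    a=[float(v) for v in sys.argv[1:5]]
    t=c2w(np.array(a[:3])) if sys.argv[5]=="c" else np.array(a[:3]); print("delta",tooldelta(o["eef_pos"],o["ee_rot"],t,[np.pi,0,a[3]]))
E
python3 st.py 34 0 217 0.195 c
```

```text
t 2.6 cradle [ 31.1   3.7 290.3] world [568.8 144.2 290.3] rpy [3.141e+00 1.000e-03 1.960e-01] F [ 0.8  0.3 -0.3] Fc [ 0.8  0.2 -0.3] w 0.3 q [ 0.3   0.4  -0.78  1.63  0.29  1.23 -1.91]
delta (array([ 3. ,  3.7, 73.3]), array([0. , 0.1, 0.1]))
```

drive_tool(steps=[[0, [3, 3.5, 25], [0, 0, 0]], [0, [0, 0, 35], [0, 0, 0]], [0, [0, 0, 19], [0, 0, 0]], [0, [-4, 0, 0], [0, 0, 0]], [0, [-4, 0, 0], [0, 0, 0]], [0, [0, 0, 0], [0, 0, 0]]])

```text
time_s: 3.35
eef_pos: [565.3, 140.0, 213.2]
ee_rot: [3.141, -0.002, 0.195]
wrist_force: [-1.0, 0.5, 0.0]
width: 0.7
```

```bash
python3 st.py
python3 - <<'E'
import numpy as np
hx=41
for th in np.arange(1.25,-.01,-.125):
    d=112+6*(1.25-th)/1.25
    print(round(th,3),round(hx+9.5-d*np.cos(th)+5*np.sin(th),1),round(103+d*np.sin(th)+5*np.cos(th),1))
from workcell import robot
import cv2
s=robot.snapshot("scene")["color"][125:235,245:325,::-1]; t=robot.snapshot("top")["color"][150:260,180:280,::-1]
cv2.imwrite("pics/k1.png",cv2.resize(np.hstack([s,t]),None,fx=4.4,fy=4.4,interpolation=cv2.INTER_CUBIC))
E
```

```text
t 3.35 cradle [2.690e+01 2.000e-01 2.132e+02] world [565.3 140.  213.2] rpy [ 3.141e+00 -2.000e-03  1.950e-01] F [-1.   0.5  0. ] Fc [-0.9  0.7  0. ] w 0.7 q [ 0.28  0.46 -0.75  1.73  0.35  1.08 -1.95]
1.25 19.9 210.9
1.125 6.5 206.8
1.0 -6.5 201.0
0.875 -18.6 193.6
0.75 -29.8 184.6
0.625 -39.8 174.3
0.5 -48.6 162.8
0.375 -55.8 150.2
0.25 -61.4 136.7
0.125 -65.4 122.6
0.0 -67.5 108.0
```

View pics/k1.png

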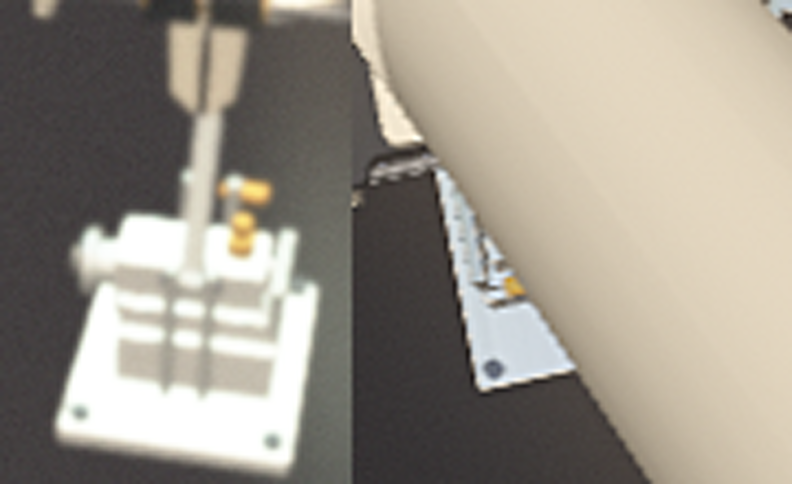

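The scene half shows the fingers in front of the tab and centred on the bar, at (207,105). Pushing along the arc.

drive_tool(steps=[[0, [-7, 0, 2], [0, 0, 0]], [0, [-7, 0, 2], [0, 0, 0]], [0, [-6.4, 0, 2.1], [0, 0, 0]], [0, [-6.5, 0, 2.7], [0, 0, 0]], [0, [-6.5, 0, 3.1], [0, 0, 0]], [0, [-6, 0, 3.5], [0, 0, 0]], [0, [-6, 0, 4], [0, 0, 0]]])

```text
time_s: 4.32
eef_pos: [520.0, 130.8, 192.1]
ee_rot: [3.142, -0.0, 0.195]
wrist_force: [1.0, -0.6, 0.1]
width: 0.5
```

drive_tool(steps=[[0, [-5.7, 0, 4.3], [0, 0, 0]], [0, [-5.5, 0, 4.7], [0, 0, 0]], [0, [-5, 0, 5], [0, 0, 0]], [0, [-5, 0, 5.3], [0, 0, 0]], [0, [-4.5, 0, 5.6], [0, 0, 0]], [0, [-4.3, 0, 5.9], [0, 0, 0]], [0, [-3.8, 0, 6.2], [0, 0, 0]], [0, [-3.4, 0, 6.4], [0, 0, 0]]])

```text
time_s: 5.32
eef_pos: [483.6, 123.7, 148.5]
ee_rot: [-3.142, 0.0, 0.195]
wrist_force: [0.4, 0.5, -0.6]
width: -0.1
```

```bash
python3 st.py
```

```text
t 5.325 cradle [-56.5   0.  148.5] world [483.6 123.7 148.5] rpy [-3.142  0.     0.195] F [ 0.4  0.5 -0.6] Fc [ 0.5  0.4 -0.6] w -0.1 q [ 0.32  0.4  -0.75  1.99  0.35  0.89 -1.99]
```

Run:
```python
from workcell import robot
import cv2
s=robot.snapshot("scene")["color"][135:235,235:335,::-1]
cv2.imwrite("pics/k2.png",cv2.resize(s,None,fx=6,fy=6,interpolation=cv2.INTER_CUBIC))
```

```text
(no output)
```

View pics/k2.png

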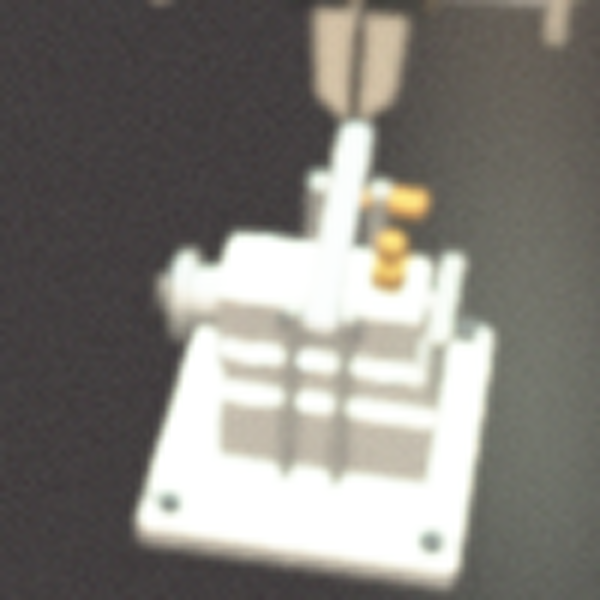

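The bar is following the fingers and is now at about 0.37 rad. I'll continue down past the plunger.

drive_tool(steps=[[0, [-2.8, 0, 6.5], [0, 0, 0]], [0, [-2.5, 0, 6.5], [0, 0, 0]], [0, [-2, 0, 6], [0, 0, 0]], [0, [-2, 0, 6], [0, 0, 0]], [0, [-1, 0, 5], [0, 0, 0]], [0, [-0.7, 0, 4], [0, 0, 0]], [0, [0, 0, 3], [0, 0, 0]], [0, [0, 0, 2], [0, 0, 0]]])

```text
time_s: 6.38
eef_pos: [472.4, 121.4, 109.4]
ee_rot: [3.142, 0.001, 0.195]
wrist_force: [-0.1, 0.6, -0.2]
width: 0.7
```

drive_tool(steps=[[0, [0, 0, 1.5], [0, 0, 0]], [0, [0, 0, 1], [0, 0, 0]], [0, [0, 0, 0], [0, 0, 0]]])

```text
time_s: 6.75
eef_pos: [472.4, 121.5, 108.0]
ee_rot: [3.141, 0.001, 0.195]
wrist_force: [-4.8, -2.0, 11.1]
width: 0.2
```

```bash
python3 st.py
```

```text
t 6.75 cradle [-67.9   0.  108. ] world [472.4 121.5 108. ] rpy [3.141e+00 1.000e-03 1.950e-01] F [-4.8 -2.  11.1] Fc [-5.  -1.  11.1] w 0.2 q [ 0.29  0.44 -0.72  2.04  0.41  0.8  -2.04]
```

drive_tool(steps=[[0, [0, 0, 1], [0, 0, 0]], [0, [0, 0, 0], [0, 0, 0]], [0, [0, 0, -20], [0, 0, 0]], [0, [0, 0, -35], [0, 0, 0]], [60, [0, 0, -35], [0, 0, 0]], [70, [5, 20, -20], [0, 0, 0]], [70, [10, 40, 0], [0, 0, 0]], [70, [10, 40, 0], [0, 0, 0]]])

```text
time_s: 7.75
eef_pos: [517.4, 27.5, 216.8]
ee_rot: [3.141, -0.001, 0.196]
wrist_force: [0.9, 0.2, 0.2]
width: 36.2
```

drive_tool(steps=[[70, [10, 40, 0], [0, 0, 0]], [70, [10, 40, 0], [0, 0, 0]], [70, [10, 40, 0], [0, 0, 0]], [70, [10, 40, 0], [0, 0, 0]], [70, [10, 40, 0], [0, 0, 0]], [70, [9, 30, 0], [0, 0, 0]], [70, [0, 0, 0], [0, 0, -10]], [70, [0, 0, 0], [0, 0, -10]]])

```text
time_s: 8.75
eef_pos: [619.1, -186.3, 215.7]
ee_rot: [-3.141, 0.001, 0.549]
wrist_force: [0.3, 0.4, 0.1]
width: 70.0
```

drive_tool(steps=[[70, [0, 0, 0], [0, 0, -10]], [70, [0, 0, 0], [0, 0, -10]], [70, [0, 0, 0], [0, 0, -10]], [70, [0, 0, 0], [0, 0, -10]], [70, [0, 0, 0], [0, 0, -10]], [70, [0, 0, 0], [0, 0, -4.6]], [70, [0, 0, 0], [0, 0, 0]]])

```text
time_s: 9.62
eef_pos: [619.1, -185.9, 215.9]
ee_rot: [-3.141, -0.001, 1.496]
wrist_force: [-0.1, -0.2, -0.2]
width: 69.5
```

```bash
python3 st.py 618.5 -186.2 3 1.498 w;  python3 - <<'E'
from workcell import robot
import cv2,numpy as np
s=robot.snapshot("scene")["color"][110:235,105:335,::-1]; t=robot.snapshot("top")["color"][130:260,190:430,::-1]
f=lambda a:cv2.resize(a,(720,300 if a is s else 300),interpolation=cv2.INTER_CUBIC)
cv2.imwrite("pics/g1.png",np.vstack([cv2.resize(s,(550,299)),cv2.resize(t,(550,298))]))
E
```

```text
t 9.625 cradle [  16.5 -329.9  215.9] world [ 619.1 -185.9  215.9] rpy [-3.141e+00 -1.000e-03  1.496e+00] F [-0.1 -0.2 -0.2] Fc [-0.1 -0.2 -0.2] w 69.5 q [ 0.87  0.64 -0.92  1.56  0.54  1.21 -0.22]
delta (array([ -0.5,  -0.4, 212.9]), array([-0. , -0. , -0.1]))
```

View pics/g1.png

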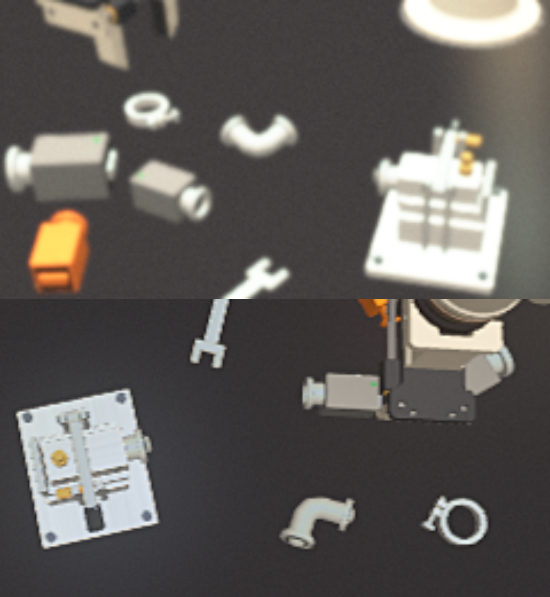

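The keeper is shut, lying across the block with its tab at (95,518). The gripper is above the small grey gauge, so I'll descend and grip it.

drive_tool(steps=[[70, [-0.5, 0, 40], [0, 0, 0]], [70, [0, 0, 45], [0, 0, 0]], [70, [0, 0, 45], [0, 0, 0]], [70, [0, 0, 40], [0, 0, 0]], [70, [0, 0, 25], [0, 0, 0]], [70, [0, 0, 12], [0, 0, 0]], [70, [0, 0, 5], [0, 0, 0]], [70, [0, 0, 0], [0, 0, 0]]])

```text
time_s: 10.72
eef_pos: [620.2, -186.5, 5.4]
ee_rot: [3.14, 0.0, 1.497]
wrist_force: [0.5, 0.1, 0.3]
width: 69.9
```

drive_tool(steps=[[30, [0, 0, 0], [0, 0, 0]], [30, [0, 0, 0], [0, 0, 0]], [30, [0, 0, 0], [0, 0, 0]], [30, [0, 0, 0], [0, 0, 0]], [30, [0, 0, 0], [0, 0, 0]], [30, [0, 0, 0], [0, 0, 0]]], force=40)

```text
time_s: 11.48
eef_pos: [619.8, -186.6, 4.9]
ee_rot: [3.141, 0.0, 1.497]
wrist_force: [-0.1, 0.1, 5.0]
width: 43.8
```

```bash
python3 st.py
```

```text
t 11.475 cradle [  17.  -330.7    4.9] world [ 619.8 -186.6    4.9] rpy [3.141 0.    1.497] F [-0.1  0.1  5. ] Fc [-0.1  0.1  5. ] w 43.8 q [ 0.77  0.88 -0.75  1.68  0.74  0.9  -0.36]
```

drive_tool(steps=[[30, [0, 0, -8], [0, 0, 0]], [30, [0, 0, -20], [0, 0, 0]], [30, [0, 0, -35], [0, 0, 0]], [30, [0, 0, -35], [0, 0, 0]], [30, [0, 0, -20], [0, 0, -5]], [30, [0, 0, 0], [0, 0, -10.4]], [30, [0, 0, 0], [0, 0, 0]]])

```text
time_s: 12.35
eef_pos: [619.3, -186.5, 123.4]
ee_rot: [3.141, 0.0, 1.764]
wrist_force: [0.4, -0.5, -3.1]
width: 43.7
```

```bash
python3 st.py 0 -160 123 1.766 c
```

```text
t 12.35 cradle [  16.5 -330.5  123.4] world [ 619.3 -186.5  123.4] rpy [3.141 0.    1.764] F [ 0.4 -0.5 -3.1] Fc [ 0.3 -0.6 -3.1] w 43.7 q [ 0.87  0.76 -0.92  1.63  0.67  1.09 -0.05]
delta (array([170.5, -16.8,   0.3]), array([ 0. ,  0. , -0.1]))
```

drive_tool(steps=[[30, [20, -2, 0], [0, 0, 0]], [30, [35, -4, 0], [0, 0, 0]], [30, [40, -4, 0], [0, 0, 0]], [30, [40, -4, 0], [0, 0, 0]], [30, [25, -2.8, 10], [0, 0, 0]], [30, [10.5, 0, 25], [0, 0, 0]], [30, [0, 0, 20], [0, 0, 0]], [30, [0, 0, 10.5], [0, 0, 0]]])

```text
time_s: 13.35
eef_pos: [568.8, -22.6, 55.5]
ee_rot: [-3.14, -0.0, 1.765]
wrist_force: [-0.1, -0.5, -2.7]
width: 43.7
```

drive_tool(steps=[[30, [0, 0, 0], [0, 0, 0]], [30, [0, 0, 0], [0, 0, 0]]])

```text
time_s: 13.6
eef_pos: [570.5, -22.7, 57.4]
ee_rot: [3.141, -0.0, 1.765]
wrist_force: [0.1, 0.0, -3.0]
width: 43.5
```

```bash
python3 st.py 0 -160 57.9 1.766 c
python3 - <<'E'
from h import *
from workcell import robot
for n in("scene","top"):
    s=robot.snapshot(n);np.savez(n+"2.npz",**s)
s=cam("scene2")["color"][130:235,215:325,::-1];t=cam("top2")["color"][160:260,190:300,::-1]
cv2.imwrite("pics/p1.png",np.vstack([cv2.resize(s,(550,300),interpolation=cv2.INTER_CUBIC)]) if 0 else np.hstack([cv2.resize(s[:100],(400,364),interpolation=cv2.INTER_CUBIC),cv2.resize(t,(400,364),interpolation=cv2.INTER_CUBIC)]))
E
```

```text
t 13.6 cradle [   0.4 -160.4   57.4] world [570.5 -22.7  57.4] rpy [ 3.141 -0.     1.765] F [ 0.1  0.  -3. ] Fc [ 0.1 -0.  -3. ] w 43.5 q [ 0.65  0.74 -0.88  1.86  0.73  0.9  -0.4 ]
delta (array([ 0.4, -0.4, -0.5]), array([ 0.1, -0. , -0.1]))
```

View pics/p1.png

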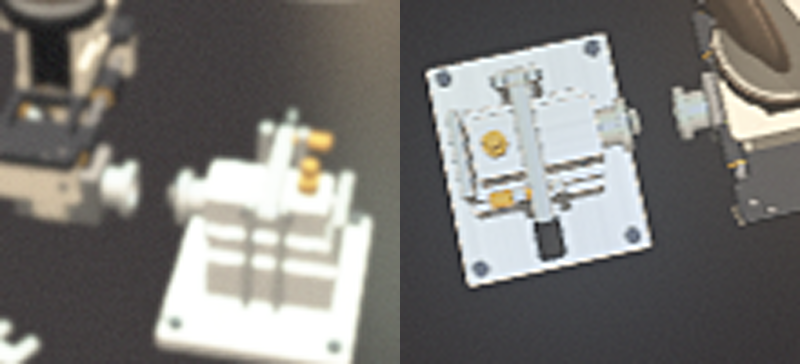

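Run:
```python
from h import *
a=np.linspace(0,2*np.pi,60)
def circ(y,r,x=0,z=75): return c2w(np.c_[x+r*np.cos(a),0*a+y,z+r*np.sin(a)])
out=[]
for n,(x0,y0) in(("top2",(236,168)),("scene2",(232,158))):
    c=cam(n);w,h,k=45,40,9
    im=crop(c["color"][...,::-1],x0,y0,w,h,k).copy()
    g=-160.4+54
    for y,r,col in((-66-3,20,(0,0,255)),(-59-3,20,(0,160,0)),(g,20,(0,0,255)),(g-7,20,(0,160,0))):
        x=0.4 if y<-90 else 0; z=75
        p=(proj(c,circ(y,r,x,z))-[x0,y0]+.5)*k-.5
        cv2.polylines(im,[p.round().astype(int)],True,col,1)
    out.append(im)
cv2.imwrite("pics/p2.png",np.vstack(out)[:, :]if 0 else cv2.resize(np.hstack(out),(800,356)))
```

```text
(no output)
```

View pics/p2.png

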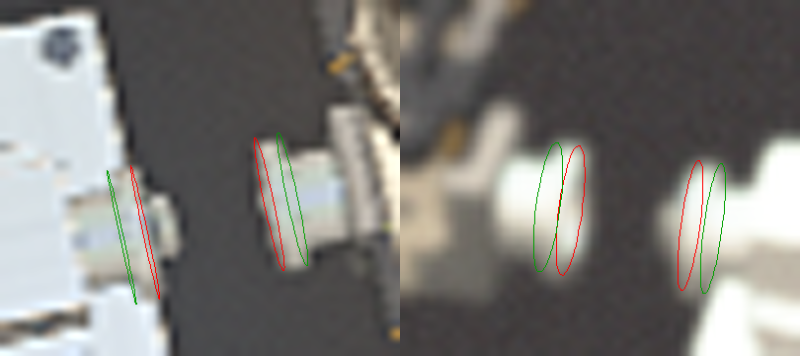

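The predicted flange outlines match both views to within about 1 mm, so the gauge is lined up with the port. Approaching slowly.

drive_tool(steps=[[30, [8, -0.3, -0.5], [0, 0, 0]], [30, [8, 0, 0], [0, 0, 0]], [30, [6, 0, 0], [0, 0, 0]], [30, [2, 0, 0], [0, 0, 0]], [30, [1, 0, 0], [0, 0, 0]], [30, [1, 0, 0], [0, 0, 0]], [30, [0, 0, 0], [0, 0, 0]]])

```text
time_s: 14.58
eef_pos: [564.5, 2.9, 57.4]
ee_rot: [-3.142, 0.0, 1.766]
wrist_force: [0.9, -0.1, -2.3]
width: 43.6
```

```bash
python3 st.py
```

```text
t 14.575 cradle [  -0.5 -134.1   57.4] world [564.5   2.9  57.4] rpy [-3.142  0.     1.766] F [ 0.9 -0.1 -2.3] Fc [ 0.9 -0.3 -2.3] w 43.6 q [ 0.61  0.73 -0.88  1.88  0.73  0.89 -0.44]
```

drive_tool(steps=[[30, [1, 0, 0], [0, 0, 0]], [30, [1, 0, 0], [0, 0, 0]], [30, [1, 0, 0], [0, 0, 0]], [30, [0, 0, 0], [0, 0, 0]]])

```text
time_s: 15.08
eef_pos: [563.9, 6.2, 57.5]
ee_rot: [3.142, -0.0, 1.766]
wrist_force: [0.1, 0.6, -3.1]
width: 44.1
```

```bash
python3 st.py
```

```text
t 15.075 cradle [  -0.4 -130.8   57.5] world [563.9   6.2  57.5] rpy [ 3.142 -0.     1.766] F [ 0.1  0.6 -3.1] Fc [ 0.2  0.5 -3.1] w 44.1 q [ 0.6   0.73 -0.88  1.88  0.73  0.89 -0.45]
```

drive_tool(steps=[[30, [1, 0.3, 0], [0, 0, 0]], [30, [1, 0, 0], [0, 0, 0]], [30, [0, 0, 0], [0, 0, 0]]])

```text
time_s: 15.45
eef_pos: [563.8, 8.2, 57.4]
ee_rot: [3.142, -0.0, 1.766]
wrist_force: [0.2, -0.3, -2.3]
width: 43.5
```

```bash
python3 st.py
```

```text
t 15.45 cradle [  -0.2 -128.8   57.4] world [563.8   8.2  57.4] rpy [ 3.142 -0.     1.766] F [ 0.2 -0.3 -2.3] Fc [ 0.1 -0.3 -2.3] w 43.5 q [ 0.6   0.73 -0.88  1.88  0.73  0.89 -0.45]
```

drive_tool(steps=[[30, [0.7, 0, 0], [0, 0, 0]], [30, [0.7, 0, 0], [0, 0, 0]], [30, [0, 0, 0], [0, 0, 0]]])

```text
time_s: 15.82
eef_pos: [563.5, 9.5, 57.4]
ee_rot: [3.142, -0.0, 1.766]
wrist_force: [1.0, 0.8, -2.6]
width: 44.1
```

```bash
python3 st.py
```

```text
t 15.825 cradle [  -0.2 -127.5   57.4] world [563.5   9.5  57.4] rpy [ 3.142 -0.     1.766] F [ 1.   0.8 -2.6] Fc [ 1.2  0.6 -2.6] w 44.1 q [ 0.6   0.73 -0.88  1.88  0.73  0.89 -0.46]
```

drive_tool(steps=[[30, [0.7, 0, 0], [0, 0, 0]], [30, [0.7, 0, 0], [0, 0, 0]], [30, [0, 0, 0], [0, 0, 0]]])

```text
time_s: 16.2
eef_pos: [563.5, 9.8, 57.5]
ee_rot: [-3.141, 0.001, 1.765]
wrist_force: [0.9, -3.2, -1.7]
width: 43.9
```

```bash
python3 st.py
```

```text
t 16.2 cradle [  -0.2 -127.2   57.5] world [563.5   9.8  57.5] rpy [-3.141e+00  1.000e-03  1.765e+00] F [ 0.9 -3.2 -1.7] Fc [ 0.2 -3.3 -1.7] w 43.9 q [ 0.6   0.73 -0.88  1.88  0.73  0.89 -0.46]
```

drive_tool(steps=[[30, [0.7, 0, 0], [0, 0, 0]], [30, [0.7, 0, 0], [0, 0, 0]], [30, [0, 0, 0], [0, 0, 0]]])

```text
time_s: 16.58
eef_pos: [563.0, 12.3, 57.4]
ee_rot: [3.141, -0.0, 1.766]
wrist_force: [1.1, -3.2, -3.1]
width: 43.7
```

```bash
python3 st.py
```

```text
t 16.575 cradle [-1.000e-01 -1.247e+02  5.740e+01] world [563.   12.3  57.4] rpy [ 3.141 -0.     1.766] F [ 1.1 -3.2 -3.1] Fc [ 0.5 -3.3 -3.1] w 43.7 q [ 0.59  0.73 -0.88  1.88  0.73  0.89 -0.46]
```

Seated at about y = -127, and the block is now sliding with about 3.3 N. Continuing to the stop.

drive_tool(steps=[[30, [0.7, 0, 0], [0, 0, 0]], [30, [0.7, 0, 0], [0, 0, 0]], [30, [0, 0, 0], [0, 0, 0]]])

```text
time_s: 16.95
eef_pos: [562.7, 13.8, 57.4]
ee_rot: [3.142, -0.0, 1.766]
wrist_force: [0.6, -3.1, -3.3]
width: 44.0
```

```bash
python3 st.py
```

```text
t 16.95 cradle [-1.000e-01 -1.231e+02  5.740e+01] world [562.7  13.8  57.4] rpy [ 3.142 -0.     1.766] F [ 0.6 -3.1 -3.3] Fc [-0.  -3.1 -3.3] w 44.0 q [ 0.59  0.73 -0.88  1.88  0.73  0.89 -0.46]
```

drive_tool(steps=[[30, [0.6, 0, 0], [0, 0, 0]], [30, [0, 0, 0], [0, 0, 0]]])

```text
time_s: 17.2
eef_pos: [562.7, 13.8, 57.5]
ee_rot: [-3.142, 0.0, 1.766]
wrist_force: [1.4, -4.2, -2.7]
width: 43.9
```

```bash
python3 st.py
```

```text
t 17.2 cradle [  -0.2 -123.1   57.5] world [562.7  13.8  57.5] rpy [-3.142  0.     1.766] F [ 1.4 -4.2 -2.7] Fc [ 0.6 -4.4 -2.7] w 43.9 q [ 0.59  0.73 -0.88  1.88  0.73  0.89 -0.46]
```

drive_tool(steps=[[30, [0.6, 0, 0], [0, 0, 0]], [30, [0, 0, 0], [0, 0, 0]]])

```text
time_s: 17.45
eef_pos: [562.7, 13.8, 57.5]
ee_rot: [-3.142, 0.001, 1.765]
wrist_force: [1.3, -5.3, -2.5]
width: 43.9
```

```bash
python3 st.py
```

```text
t 17.45 cradle [-1.000e-01 -1.231e+02  5.750e+01] world [562.7  13.8  57.5] rpy [-3.142e+00  1.000e-03  1.765e+00] F [ 1.3 -5.3 -2.5] Fc [ 0.2 -5.5 -2.5] w 43.9 q [ 0.59  0.73 -0.88  1.88  0.73  0.89 -0.47]
```

drive_tool(steps=[[30, [0.6, 0, 0], [0, 0, 0]], [30, [0, 0, 0], [0, 0, 0]]])

```text
time_s: 17.7
eef_pos: [562.7, 13.9, 57.5]
ee_rot: [-3.141, 0.002, 1.765]
wrist_force: [1.5, -5.9, -1.7]
width: 43.6
```

```bash
python3 st.py
```

```text
t 17.7 cradle [  -0.2 -123.    57.5] world [562.7  13.9  57.5] rpy [-3.141e+00  2.000e-03  1.765e+00] F [ 1.5 -5.9 -1.7] Fc [ 0.3 -6.1 -1.7] w 43.6 q [ 0.59  0.73 -0.88  1.88  0.73  0.89 -0.47]
```

drive_tool(steps=[[30, [0.7, 0, 0], [0, 0, 0]], [30, [0.7, 0, 0], [0, 0, 0]], [30, [0, 0, 0], [0, 0, 0]], [30, [0, 0, 0], [0, 0, 0]]])

```text
time_s: 18.2
eef_pos: [562.6, 13.8, 57.6]
ee_rot: [-3.141, 0.004, 1.764]
wrist_force: [1.2, -9.0, 0.4]
width: 43.8
```

```bash
python3 st.py
```

```text
t 18.2 cradle [  -0.2 -123.1   57.6] world [562.6  13.8  57.6] rpy [-3.141  0.004  1.764] F [ 1.2 -9.   0.4] Fc [-0.6 -9.1  0.4] w 43.8 q [ 0.59  0.73 -0.88  1.88  0.73  0.89 -0.47]
```

drive_tool(steps=[[30, [0.5, 0, 0], [0, 0, 0]], [30, [0, 0, 0], [0, 0, 0]], [30, [0, 0, 0], [0, 0, 0]]])

```text
time_s: 18.58
eef_pos: [562.6, 13.8, 57.6]
ee_rot: [-3.141, 0.004, 1.763]
wrist_force: [1.0, -10.0, 0.8]
width: 43.6
```

```bash
python3 st.py
python3 - <<'E'
from h import *
from workcell import robot
for n in("scene","top"):
    s=robot.snapshot(n);np.savez(n+"3.npz",**s)
s=cam("scene3")["color"][130:230,215:325,::-1];t=cam("top3")["color"][160:260,190:300,::-1]
cv2.imwrite("pics/p3.png",np.hstack([cv2.resize(a,(400,364),interpolation=cv2.INTER_CUBIC) for a in(s,t)]))
E
python3 st.py
```

```text
t 18.575 cradle [  -0.3 -123.1   57.6] world [562.6  13.8  57.6] rpy [-3.141  0.004  1.763] F [  1.  -10.    0.8] Fc [ -0.9 -10.    0.8] w 43.6 q [ 0.59  0.73 -0.88  1.88  0.73  0.89 -0.47]
t 18.675 cradle [  -0.2 -123.1   57.6] world [562.6  13.8  57.6] rpy [-3.141  0.004  1.764] F [ 0.6 -9.5  0. ] Fc [-1.2 -9.5  0. ] w 43.7 q [ 0.59  0.73 -0.88  1.88  0.73  0.89 -0.47]
```

View pics/p3.png

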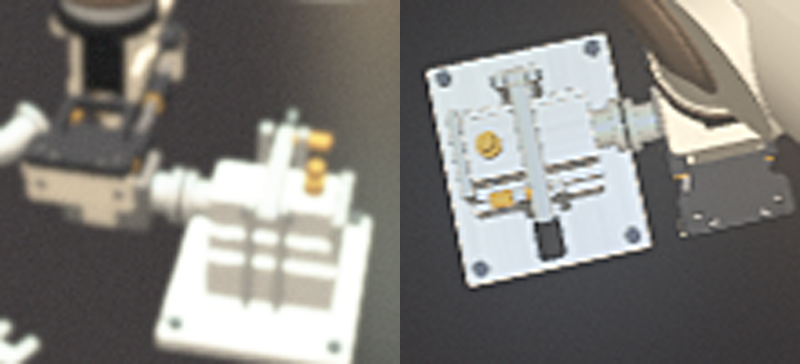

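The flanges meet squarely at about (628,122), the block is against the stop, the keeper is shut, and the push is steady at about 10 N. Handing in.

```bash
python3 -c "
from workcell import robot
print(robot.job_done())"; python3 st.py
```

```text
the job is handed in; nothing more can be done
None
the job is handed in; nothing more can be done
```

The job is handed in at about 18.7 s of the 72 s allowed; no verdict was reported.

- **Keeper:** I pushed the bar down through its arc until it bottomed at 108.0 mm with 11 N on the tab, which is the shut height given. The later pictures show it still lying shut in the fork.
- **Gauge:** I gripped the small grey gauge across its width, at 43.7 mm opening with 40 N. Its flange touched the port at 3 N with the tool square to within 0.002 rad. I then slid the block about 4 mm up to the end stop.
- **Last checks:** The tool stood still at the expected seated position (cradle y = -123.1 mm), with a steady push of 9.5 to 10 N along the port axis. The gauge is still gripped, and the last picture shows the flanges meeting squarely.
- **Disagreements:** The two camera fits of the gauge differed by about 4 mm. I relied mainly on the top view, and the grip and fit confirmed it. The tool tilted about 0.004 rad under the final push, and the vertical wrist force went from about -3 N to about 0 N.
- **Other things:** I did not touch the clamp ring, elbow, bottle, spanner or the other gauges, but I did not measure them again at the end.

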